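Put the ring cutters back on their board in order of size

ROBOT

A 6-joint arm with a two-finger parallel gripper is mounted at the origin on a cart in front of the work surface, level with it; the furniture and walls round the work are solid. World frame = base frame: x ahead of the robot, y to its left, z up, the work surface at z = 0. Lengths are in m, angles in rad, forces in N, time in s.
With the tool pointing down it reaches from about 0.375 to 0.9 m from the base axis. Payload 3.1 kg.
Tool frame: the origin (TCP) lies at the centre of the arm's flange, where the gripper is bolted on; the fingertips stand 182 mm ahead of it and the grasp point (between the pads) lies 164 mm ahead of it; z points along the fingers, y is the line along which they close (so a half turn about z gives the same grasp; the last joint's range is limited). The gripper opens to 87 mm and grips with 3 to 60 N. Pads are 19 mm wide; open, the fingers measure 117 mm over their backs; the gripper's body (75 mm by 190 mm) begins 51 mm behind the grasp point.
Start: joints at [-1.355, 0.527, 1.433, -0, 1.181, -0.178], TCP at [0.24, -0.577, 0.405] pointing down, gripper open.
Joint ranges: [-3.08, 3.08], [-0.75, 2.2], [0.22, 2.44], [-1.43, 4.57], [0, 2.65], [-2.85, 2.85]. Speed limits (rad/s): [2.79, 2.79, 3.14, 3.14, 3.14, 3.14].

INTERFACE

Orientations are given as a unit quaternion [x, y, z, w].
In Python, from rig import * gives the robot as it stands.
- The arm moves only by the tool move_arm, never from a script. Its argument "commands" is a list that holds one entry, the list of rows, each a list of 6 numbers: the shift along the tool's x, y, z in units of 40 mm (1.0 is 40 mm), then the turn, a rotation vector about the tool's x, y, z in rad. A call has 1 to 12 rows; each row is the pose to reach, as a shift and turn from the pose commanded when the call began, along the tool's axes at that moment; what a row does not reach only later rows make up. A row lasts 1/8 s, in which the tool goes at most 62.5 mm and 10.7 degrees, less where a joint would pass 70% of its speed; a pose out of reach is approached as far as the arm can. A call with a gripper value outside its range is refused whole. "claw" is the closure, from -1 (fully open) to 1 (shut), so that 0 is half open, set as the call begins (left out, the last holds). The fingers move at their own pace and stop on an object; "squeeze" is the grip in N (left out, the last holds). Time passes only in rows, so rows that repeat a pose let the fingers close. It gives the time, the measured TCP pose, the force, the opening and the grip force at its end, in the units of the state.
- get_obs(): the state, without advancing time (a new reading comes with each control period).
- camera(name): name is "scene" or "top" or "wrist"; returns a dict with "pixels" (420x560x3 uint8, blue, green, red), "range_z" (420x560 float32, m along the optical axis (not along the pixel's ray), 0 where there is no reading), "camera_matrix" (3x3 intrinsics, pixels), "extrinsics" (4x4, takes a point from world to camera coordinates). Camera axes: x right, y up, looking along -z (the intrinsics and any distortion apply to the point x, -y, -z); pixel columns grow to the right and rows downward; lengths in m; the calibration is good to about 2 mm. A picture is of the moment at which its call begins.
- hand_in(): hands the job in; it is judged then, once.
The state is a dict: "time": time; "q": joint angles; "joint_velocities": joint speeds; "joint_torque": joint torques, N m; "position": TCP position; "tool_rot": TCP orientation; "ft_force": force on the tool from outside, world axes, zero at the start; "moment": the same for the moment, N m; "grip_width": finger opening in m; "grip_force": force on a finger pad.
Only numpy, scipy, OpenCV 4.12 (cv2) and the standard library are available. Lean on these libraries where they do the work, as an engineer would, in place of code of your own. Each camera call takes 0.05 s, during which the arm holds its last target. There are 200 camera calls.

TASK

Put the four steel ring cutters back on the wooden storage board, one over each pin, upright as they stand now and centred on the pin, lined up in order of size with the largest at the end of the board that has the brass hanging eyelet and the smallest at the other end. Leave the roll of tape where it is.

Things in the scene. Friction and masses are not known exactly. Their poses are not given: they have to be found in the camera images.
- cutter_67: The largest cutter: loose plain steel ring cutter, round and open at top and bottom, 67 mm outside diameter at its widest (the rolled rim at the top), 28 mm high, clear inside diameter 52 mm; stands on the table cutting edge down, rolled rim up. Origin: centre of its underside, z up along the ring's axis; yaw means nothing. Light; can be gripped from above across its outside diameter.
- cutter_53: The second largest cutter: loose plain steel ring cutter, round and open at top and bottom, 53 mm outside diameter at its widest (the rolled rim at the top), 26 mm high, clear inside diameter 38 mm; stands on the table cutting edge down, rolled rim up. Origin: centre of its underside, z up along the ring's axis; yaw means nothing. Light; can be gripped from above across its outside diameter.
- cutter_41: The second smallest cutter: loose plain steel ring cutter, round and open at top and bottom, 41 mm outside diameter at its widest (the rolled rim at the top), 26 mm high, clear inside diameter 34 mm; stands on the table cutting edge down, rolled rim up. Origin: centre of its underside, z up along the ring's axis; yaw means nothing. Light; can be gripped from above across its outside diameter.
- cutter_30: The smallest cutter: loose plain steel ring cutter, round and open at top and bottom, 30 mm outside diameter at its widest (the rolled rim at the top), 26 mm high, clear inside diameter 23 mm; stands on the table cutting edge down, rolled rim up. Origin: centre of its underside, z up along the ring's axis; yaw means nothing. Light; can be gripped from above across its outside diameter.
- pin_a: dark wooden locating pin, 10 mm diameter, 11 mm high, fixed upright on the storage board, at one end of the row. The board is a fixed flat wooden slab 390 x 76 mm, its top 10 mm above the table; the four pins are all alike and stand 78 mm apart in a straight row (a, b, c, d) along its middle. Origin: centre of the pin's foot, on the board's top (z = 0.010); z up, y along the row from pin_d towards pin_a, x across the board.
- pin_b: dark wooden locating pin, 10 mm diameter, 11 mm high, fixed upright on the storage board, next to pin_a. The board is a fixed flat wooden slab 390 x 76 mm, its top 10 mm above the table; the four pins are all alike and stand 78 mm apart in a straight row (a, b, c, d) along its middle. Origin: centre of the pin's foot, on the board's top (z = 0.010); z up, y along the row from pin_d towards pin_a, x across the board.
- pin_c: dark wooden locating pin, 10 mm diameter, 11 mm high, fixed upright on the storage board, next to pin_d. The board is a fixed flat wooden slab 390 x 76 mm, its top 10 mm above the table; the four pins are all alike and stand 78 mm apart in a straight row (a, b, c, d) along its middle. Origin: centre of the pin's foot, on the board's top (z = 0.010); z up, y along the row from pin_d towards pin_a, x across the board.
- pin_d: dark wooden locating pin, 10 mm diameter, 11 mm high, fixed upright on the storage board, at the other end of the row. The board is a fixed flat wooden slab 390 x 76 mm, its top 10 mm above the table; the four pins are all alike and stand 78 mm apart in a straight row (a, b, c, d) along its middle. Origin: centre of the pin's foot, on the board's top (z = 0.010); z up, y along the row from pin_d towards pin_a, x across the board.
- eyelet: flat round brass hanging eyelet with a dark hole, 34 mm diameter, 3 mm high, fixed in the storage board's top near one end, in line with the pins and 57 mm beyond the nearest one; that pin is pin_a at some starts and pin_d at others. It marks the end for the largest cutter. (The other end has only a small steel screw head, 10 mm wide.) Origin: centre of its underside, on the board's top.
- tape_roll: loose roll of beige tape lying flat, 96 mm diameter, 25 mm high, beside the board; a bystander, not to be disturbed. Origin: centre of its underside.

How it is judged:
By the outcome, as a careful person would: the job done as asked, in the order asked, and still so for the second after the job is handed in, with the robot touching nothing.
It also fails if it takes over 80 s, if anything falls off the work surface, if the arm or the gripper's body presses on something with over 40 N, if the wrist force passes 120 N, or if a joint passes its speed limit or range.

## Working session

There is one attempt and no reset: what is moved stays moved. The work goes in short steps, Python scripts to look and compute and a tool call to move; the robot and the scene stay as the last step left them, time stands still between calls to the robot, and variables do not carry over. Pictures are saved under pics/ and viewed, at most 14 in all, crops included, and the job is handed in when it is done.

Besides the shell and the picture viewer there is one more tool, called after "Request:" as name([rows], argument=value, ...), one row to a line, values as JSON. move_arm: Moves the arm, as the interface text tells. Its arguments: {"type":"object","properties":{"commands":{"type":"array","items":{"type":"array","items":{"type":"array","items":{"type":"number"}}}},"claw":{"type":"number"},"squeeze":{"type":"number"}},"required":["commands"]}

```bash
mkdir -p pics; ls; python3 - <<'E'
from rig import *
import cv2,numpy as np
o=get_obs();print(o['time'],o['position'],o['tool_rot'],o['grip_width'])
for n in("top","scene"):
    c=camera(n);cv2.imwrite(f'pics/{n}0.png',c['pixels']);np.savez(f'{n}0.npz',**{k:c[k] for k in c})
    print(n,c['camera_matrix'].round(1).tolist(),c['extrinsics'].round(3).tolist(),[k for k in c])
E
```

```text
pics
0.0 [ 0.24032224 -0.57658231  0.40375495] [ 9.80582492e-01  1.96104009e-01 -3.75170655e-05 -1.09201360e-03] 0.08680454172933659
top [[414.5, 0.0, 282.9], [0.0, 414.5, 202.4], [0.0, 0.0, 1.0]] [[-0.026, -0.999, -0.021, 0.079], [0.992, -0.028, 0.123, -0.543], [-0.123, -0.018, 0.992, -1.112], [0.0, 0.0, 0.0, 1.0]] ['pixels', 'range_z', 'camera_matrix', 'extrinsics']
scene [[438.6, 0.0, 283.3], [0.0, 438.6, 211.6], [0.0, 0.0, 1.0]] [[-0.856, -0.517, -0.006, 0.483], [0.381, -0.638, 0.67, -0.208], [-0.35, 0.571, 0.743, -1.021], [0.0, 0.0, 0.0, 1.0]] ['pixels', 'range_z', 'camera_matrix', 'extrinsics']
```

View pics/top0.png

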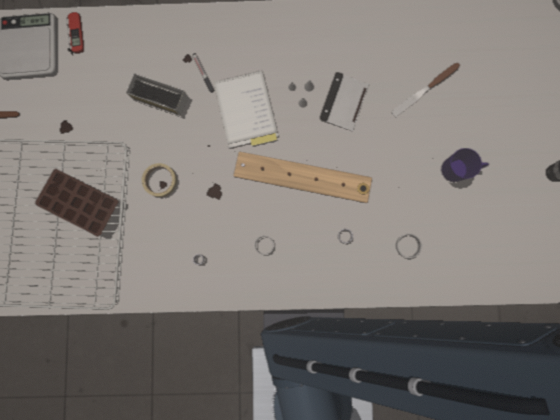

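View pics/scene0.png

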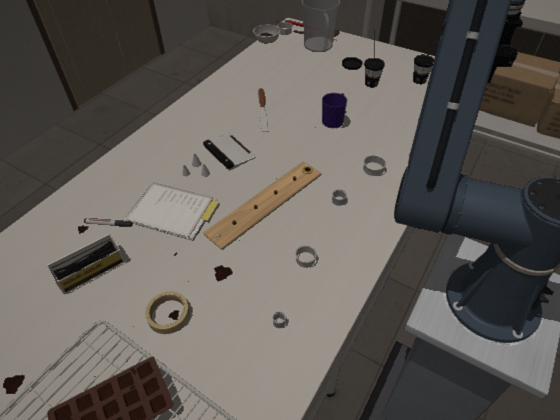

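The top view shows the board running from (237,163) to (370,190), with the eyelet at (363,188), which is the −y end, and pins at about (262,169), (290,174), (317,179) and (343,184). The rings are at (200,260) for the 30, (265,245) for the 53, (345,237) for the 41 and (407,246) for the 67, and the tape is at (158,181).

```bash
cat > h.py <<'E'
import numpy as np,cv2
def ray(c,uv,z):
    K,E=c['camera_matrix'],c['extrinsics'];uv=np.atleast_2d(uv).astype(float)
    d=np.c_[(uv-K[:2,2])/K[[0,1],[0,1]],np.ones(len(uv))]*[1,-1,-1]
    R,t=E[:3,:3],E[:3,3];o=-R.T@t;w=d@R
    return o+w*((z-o[2])/w[:,2])[:,None]
def cloud(c):
    v,u=np.mgrid[:420,:560];K,E=c['camera_matrix'],c['extrinsics'];Z=c['range_z']
    P=np.stack([(u-K[0,2])/K[0,0]*Z,-(v-K[1,2])/K[1,1]*Z,-Z],-1)
    return (P-E[:3,3])@E[:3,:3]
def proj(c,P):
    p=np.atleast_2d(P)@c['extrinsics'][:3,:3].T+c['extrinsics'][:3,3];p=p*[1,-1,-1]
    q=p@c['camera_matrix'].T;return q[:,:2]/q[:,2:]
E
python3 - <<'E'
from h import *
c=np.load('top0.npz');P=cloud(c)
for n,(u,v),zt in(('30',(200,260),.026),('53',(265,245),.026),('41',(345,237),.026),('67',(407,246),.028)):
    r=22;s=np.s_[v-r:v+r,u-r:u+r];z=P[s][...,2];m=z>.012
    q=P[s][m];(cx,cy),rad=cv2.minEnclosingCircle(q[:,:2].astype(np.float32))
    print(n,np.median(z).round(4),m.sum(),(cx,cy),rad*2,ray(c,(u,v),zt)[0].round(3))
for n,p in(('p1',(343,184)),('p2',(317,179)),('p3',(290,174)),('p4',(262,169)),('eye',(363,188))):print(n,ray(c,p,.015)[0].round(3))
img=cv2.resize(c['pixels'][145:275,180:430],None,fx=3.2,fy=3.2,interpolation=cv2.INTER_CUBIC);cv2.imwrite('pics/crop1.png',img)
E
```

```text
30 0.0006 58 (0.398529589176178, 0.18125182390213013) 0.2754653990268707 [0.393 0.297 0.026]
53 0.0004 78 (0.42093372344970703, 0.09538684785366058) 0.10924308747053146 [0.429 0.117 0.026]
41 0.0004 65 (0.42833536863327026, -0.039640381932258606) 0.1741161346435547 [ 0.445 -0.104  0.026]
67 0.0004 138 (0.4095095694065094, -0.13282260298728943) 0.35346779227256775 [ 0.416 -0.271  0.028]
p1 [ 0.595 -0.106  0.015]
p2 [ 0.611 -0.033  0.015]
p3 [0.628 0.043 0.015]
p4 [0.645 0.122 0.015]
eye [ 0.582 -0.162  0.015]
```

View pics/crop1.png

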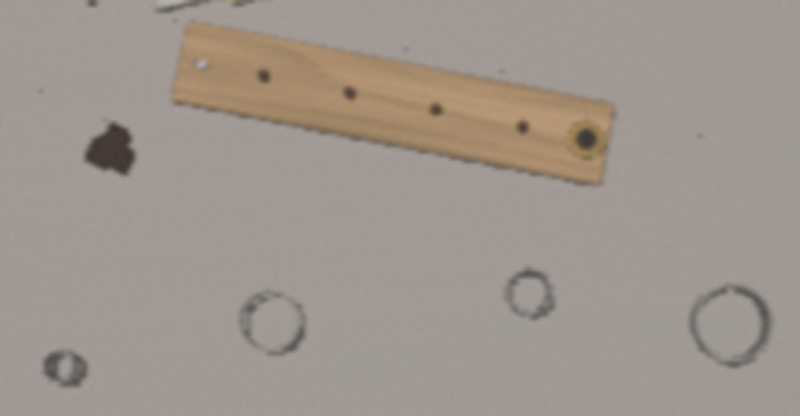

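The crop confirms the layout: dark pins, the brass eyelet at the right end (about (585,138) in the crop) and the screw head at the left end. All four rings stand upright. I'll hover over the 67 ring with the fingers closing across the board, then refine with the wrist camera.

Request:
move_arm([
  [[7, -5.37, 2, 0, 0, -0.96], [7, -5.37, 2, 0, 0, -0.96], [7, -5.37, 2, 0, 0, -0.96], [7, -5.37, 2, 0, 0, -0.96], [7, -5.37, 2, 0, 0, -0.96], [7, -5.37, 2, 0, 0, -0.96], [7, -5.37, 2, 0, 0, -0.96], [7, -5.37, 2, 0, 0, -0.96], [7, -5.37, 2, 0, 0, -0.96], [7, -5.37, 2, 0, 0, -0.96], [7, -5.37, 2, 0, 0, -0.96]],
], claw=-1)

```text
time: 1.48
position: [0.4159, -0.2717, 0.3249]
tool_rot: [0.78, 0.626, 0.0, 0.0]
ft_force: [0.6, 0.5, -0.5]
grip_width: 0.087
grip_force: 0.0
```

```bash
python3 - <<'E'
from rig import *
from h import *
o=get_obs();print(o['time'],o['position'],o['tool_rot'],o['q'])
for n in("wrist","top"):
    c=camera(n);cv2.imwrite(f'pics/{n}1.png',c['pixels']);np.savez(f'{n}1.npz',**c)
c=np.load('wrist1.npz');print(c['camera_matrix'],c['extrinsics'].round(3))
print(proj(c,[[.416,-.271,.028],[.445,-.104,.026],[.595,-.106,.015],[.611,-.033,.015]]))
E
```

```text
1.475 [ 0.41592381 -0.27169603  0.32488638] [7.79685460e-01 6.26171337e-01 1.33796326e-05 2.00776581e-04] [-8.03975114e-01  4.79046660e-01  1.82933092e+00 -1.28621888e-05
  8.32812741e-01 -5.86436064e-01]
[[294.48635318   0.         276.11782379]
 [  0.         294.48635318 209.66784971]
 [  0.           0.           1.        ]] [[ 0.977 -0.215  0.    -0.465]
 [ 0.208  0.945 -0.253  0.181]
 [ 0.054  0.247  0.967 -0.267]
 [ 0.     0.     0.     1.   ]]
[[ 275.45124383  204.83993864]
 [ 266.15697349    5.37117935]
 [ 441.75176277  -30.50717267]
 [ 455.42156835 -143.99515485]]
```

View pics/wrist1.png

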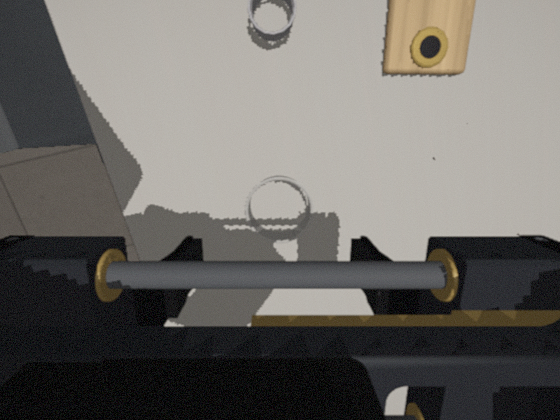

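The wrist view shows the 67 ring at about (278,205), the 41 at (272,15) and the eyelet at (430,46). I'll fit it from depth.

```bash
cat >> h.py <<'E'
from scipy.optimize import least_squares
def ring(c,xy,D,z0,h):
    P=cloud(c).reshape(-1,3);P=P[(c['range_z'].ravel()>0.05)]
    m=(P[:,2]>z0+h-.008)&(P[:,2]<z0+h+.006)&(np.hypot(*(P[:,:2]-xy).T)<D/2+.012)
    q=P[m]
    if len(q)<15:return None,len(q)
    f=least_squares(lambda p:np.hypot(q[:,0]-p[0],q[:,1]-p[1])-p[2],[*xy,D/2],loss='soft_l1',f_scale=.002)
    return f.x.round(4),len(q),np.std(f.fun).round(4)
E
python3 - <<'E'
from h import *
w=np.load('wrist1.npz');t=np.load('top1.npz')
for n,xy,D,h in(('67',(.416,-.271),.067,.028),('41',(.445,-.104),.041,.026),('53',(.429,.117),.053,.026),('30',(.393,.297),.03,.026)):
    print(n,'wrist',ring(w,xy,D,0,h),'top',ring(t,xy,D,0,h))
# table z in each
P=cloud(w);print(np.median(P[150:180,320:380,2]))
# eyelet hole
for c,n,p in((w,'w',(430,46)),(t,'t',(363,188))):print(n,ray(c,p,.013)[0])
# pins dark blobs in top
g=cv2.cvtColor(t['pixels'],cv2.COLOR_BGR2GRAY).astype(float)
for u,v in((343,184),(317,179),(290,174),(262,169),(363,188)):
    s=g[v-4:v+5,u-4:u+5];k=np.clip(np.median(s)-15-s,0,None);yy,xx=np.mgrid[v-4:v+5,u-4:u+5]
    uv=((k*xx).sum()/k.sum(),(k*yy).sum()/k.sum());print(np.round(uv,2),ray(t,uv,.019)[0].round(4))
E
```

```text
67 wrist (array([ 0.4184, -0.2772,  0.0318]), 783, np.float64(0.0009)) top (array([ 0.4183, -0.2752,  0.0318]), 49, np.float64(0.001))
41 wrist (array([ 0.4493, -0.1066,  0.0184]), 350, np.float64(0.0009)) top (array([ 0.4497, -0.1029,  0.0186]), 51, np.float64(0.0009))
53 wrist (None, 0) top (array([0.4302, 0.1222, 0.025 ]), 68, np.float64(0.0009))
30 wrist (None, 0) top (array([0.3959, 0.304 , 0.0135]), 39, np.float64(0.001))
-0.0006685695372571129
w [ 0.5814584  -0.16168388  0.013     ]
t [ 0.58220236 -0.1618841   0.013     ]
[342.87 184.39] [ 0.5932 -0.105   0.019 ]
[315.8  178.88] [ 0.6111 -0.0296  0.019 ]
[288.89 173.63] [0.6284 0.0457 0.019 ]
[262.03 168.32] [0.646  0.1214 0.019 ]
[362.81 188.02] [ 0.5812 -0.1603  0.019 ]
```

Request:
move_arm([
  [[-0.1, 0.09, 2.5, 0, 0, 0], [-0.1, 0.09, 2.5, 0, 0, 0], [-0.1, 0.09, 3, 0, 0, 0], [-0.1, 0.09, 3.47, 0, 0, 0], [-0.1, 0.09, 3.47, 0, 0, 0], [-0.1, 0.09, 3.47, 0, 0, 0]],
])

```text
time: 2.33
position: [0.4191, -0.2758, 0.1864]
tool_rot: [0.779, 0.627, 0.0, 0.0]
ft_force: [0.4, -0.7, 0.1]
grip_width: 0.0869
grip_force: 0.0
```

Request:
move_arm([
  [[0, 0, 0, 0, 0, 0], [0, 0, 0, 0, 0, 0], [0, 0, 0, 0, 0, 0], [0, 0, 0, 0, 0, 0], [0, 0, 0, 0, 0, 0], [0, 0, -1, 0, 0, 0], [0, 0, -2, 0, 0, 0], [0, 0, -2, 0, 0, 0], [0, 0, -2, 0, 0, 0]],
], claw=1, squeeze=10)

```text
time: 3.45
position: [0.4186, -0.2753, 0.2655]
tool_rot: [0.779, 0.627, -0.0, -0.0]
ft_force: [0.0, 0.4, -0.2]
grip_width: 0.0654
grip_force: 10.0
```

```bash
python3 - <<'E'
from rig import *
from h import *
c=camera('wrist');cv2.imwrite('pics/wrist2.png',c['pixels']);np.savez('wrist2.npz',**c)
o=get_obs();p=o['position'];print(p,o['grip_width'])
print(ring(c,p[:2],.067,p[2]-.186,.028))
E
```

```text
[ 0.41850789 -0.27523577  0.26499231] 0.06579737783031675
(array([ 0.4189, -0.2766,  0.0322]), 2350, np.float64(0.0033))
```

View pics/wrist2.png

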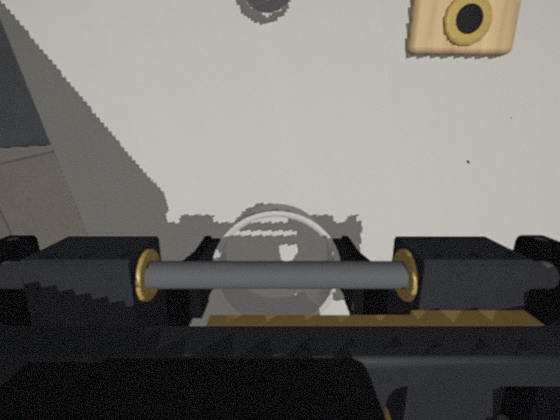

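The ring is held: its far rim is at about (277,210), between the pads, and the eyelet is at (468,20). Next I'll stop short of the eyelet-side pin and measure the pins with the wrist camera.

Request:
move_arm([
  [[3.59, 3.34, -0.4, 0, 0, 0], [3.59, 3.34, -0.4, 0, 0, 0], [3.59, 3.34, -0.4, 0, 0, 0], [3.59, 3.34, -0.4, 0, 0, 0], [3.59, 3.34, -0.4, 0, 0, 0], [3.59, 3.34, -0.4, 0, 0, 0]],
])

```text
time: 4.25
position: [0.5787, -0.1647, 0.2808]
tool_rot: [0.78, 0.626, -0.001, -0.002]
ft_force: [0.1, 0.1, -0.1]
grip_width: 0.0654
grip_force: 10.0
```

```bash
python3 - <<'E'
from rig import *
from h import *
c=camera('wrist');cv2.imwrite('pics/wrist3.png',c['pixels']);np.savez('wrist3.npz',**c)
o=get_obs();p=o['position'];print(p,o['grip_width'])
print(proj(c,[[.5932,-.105,.02],[.6111,-.0296,.02]]))
hsv=cv2.cvtColor(c['pixels'],cv2.COLOR_BGR2HSV);m=(hsv[...,2]<80).astype(np.uint8);m[205:]=0
n,_,s,ce=cv2.connectedComponentsWithStats(m)
for a,b in zip(s,ce):
    if 40<a[4]<3000:print(a,b,ray(c,b,.02)[0].round(4))
E
```

```text
[ 0.57879148 -0.16491095  0.28107551] 0.06557950073317614
[[278.29935865 141.73660977]
 [280.25673944  32.73075771]]
[ 507    2   53   46 1855] [535.34123989  24.45067385] [ 0.7922 -0.0642  0.02  ]
[276  36  11  10  62] [280.58064516  41.09677419] [ 0.6102 -0.035   0.02  ]
[501 137  59  18 525] [530.74857143 145.13904762] [ 0.7887 -0.1507  0.02  ]
```

View pics/wrist3.png

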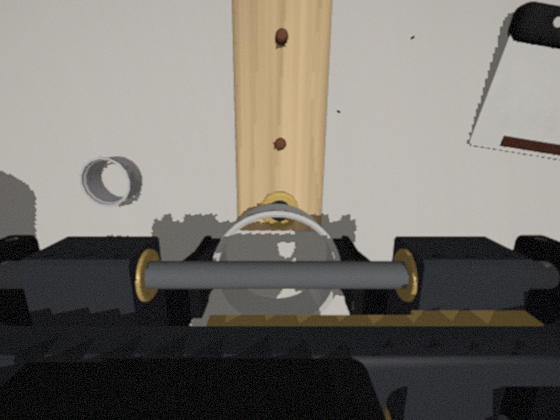

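Pins are visible at (280,144) and (281,37), and the held ring's rim is at the bottom centre. I'll measure them with a looser mask.

```bash
cat >> h.py <<'E'
def pins(c,top=205):
    m=((c['pixels'][...,2]<140)&(c['pixels'][...,0].astype(int)<75)).astype(np.uint8);m[top:]=0;m[:,:220]=0;m[:,340:]=0
    n,_,s,ce=cv2.connectedComponentsWithStats(m)
    for a,b in zip(s,ce):
        if 40<a[4]<1000:print(a,b.round(1),ray(c,b,.016)[0].round(4))
E
python3 - <<'E'
from h import *
c=np.load('wrist3.npz');pins(c);print(c['pixels'][144,280],c['pixels'][100,280])
print(ring(c,(.579,-.165),.067,.281-.186,.028), ring(c,(.449,-.106),.041,0,.026))
t=np.array([[.5932,-.105],[.6111,-.0296]])
R=np.array([[.2145,.9767],[.9767,-.2145]]);print((R@(t-[.5788,-.1649]).T).T/.04)
E
```

```text
[275  28  13  20 198] [280.7  37.5] [ 0.6111 -0.0316  0.016 ]
[274 138  12  12 112] [279.5 143.8] [ 0.5938 -0.1069  0.016 ]
[269 200  18   4  44] [278.6 201.9] [ 0.5828 -0.154   0.016 ]
[ 48  68 101] [122 159 184]
(array([ 0.5786, -0.1659,  0.0322]), 2303, np.float64(0.0033)) (array([ 0.4505, -0.1056,  0.0187]), 864, np.float64(0.0009))
[[1.53982825 0.03039825]
 [3.4768965  0.063139  ]]
```

Request:
move_arm([
  [[1.53, 0.04, 0, 0, 0, 0], [1.53, 0.04, 0, 0, 0, 0], [1.53, 0.04, 0.8, 0, 0, 0], [1.53, 0.04, 1.4, 0, 0, 0], [1.53, 0.04, 1.8, 0, 0, 0], [1.53, 0.04, 2.09, 0, 0, 0], [1.53, 0.04, 2.09, 0, 0, 0], [1.53, 0.04, 2.09, 0, 0, 0]],
])

```text
time: 5.3
position: [0.5951, -0.1048, 0.1989]
tool_rot: [0.779, 0.627, 0.0, 0.0]
ft_force: [-0.2, 0.7, -0.6]
grip_width: 0.0658
grip_force: 10.0
```

Request:
move_arm([
  [[0, 0, 0.05, 0, 0, 0], [0, 0, 0.05, 0, 0, 0]],
])

```text
time: 5.55
position: [0.5949, -0.1044, 0.1967]
tool_rot: [0.779, 0.627, 0.0, 0.0]
ft_force: [0.8, -0.8, -0.4]
grip_width: 0.0653
grip_force: 10.0
```

```bash
python3 - <<'E'
from rig import *
from h import *
for i in range(2):
    c=camera('top');o=get_obs();print(o['time'],o['position'],o['ft_force'])
c=camera('wrist');cv2.imwrite('pics/wrist4.png',c['pixels'][100:320,150:410])
E
```

```text
5.6 [ 0.59491945 -0.10443749  0.19663419] [-0.10212803 -0.19849617 -0.58429025]
5.65 [ 0.59491306 -0.10443369  0.19660274] [-0.29429875 -0.82389573 -0.62363462]
```

Request:
move_arm([
  [[-0.02, -0.03, 0, 0, 0, 0], [-0.02, -0.03, 0.01, 0, 0, 0], [-0.02, -0.03, 0.01, 0, 0, 0]],
])

```text
time: 6.08
position: [0.5936, -0.1051, 0.1964]
tool_rot: [0.779, 0.627, 0.0, 0.0]
ft_force: [-0.2, 0.9, 3.9]
grip_width: 0.0654
grip_force: 9.8
```

Request:
move_arm([
  [[0, 0, 0, 0, 0, 0], [0, 0, 0, 0, 0, 0], [0, 0, 0, 0, 0, 0], [0, 0, 0, 0, 0, 0], [0, 0, -1, 0, 0, 0], [0, 0, -2, 0, 0, 0], [-1, 0, -3.1, 0, 0, 0], [-2, 0, -3.1, 0, 0, 0], [-2, 0, -3.1, 0, 0, 0], [-2, 0, -3.1, 0, 0, 0], [-2, 0, -3.1, 0, 0, 0]],
], claw=-1)

```text
time: 7.45
position: [0.5763, -0.1821, 0.3193]
tool_rot: [0.779, 0.627, -0.0, -0.001]
ft_force: [-0.6, 0.1, -0.2]
grip_width: 0.0872
grip_force: 0.0
```

```bash
python3 - <<'E'
from rig import *
from h import *
c=camera('wrist');cv2.imwrite('pics/wrist5.png',c['pixels']);np.savez('wrist5.npz',**c)
o=get_obs();print(o['position'])
pins(c)
print(ring(c,(.594,-.105),.067,.01,.028))
print(ring(c,(.4495,-.105),.041,0,.026))
c=camera('top');np.savez('top5.npz',**c);print(ring(c,(.594,-.105),.067,.01,.028))
E
```

```text
[ 0.57641611 -0.18209794  0.31936599]
[274  21  11  17 151] [278.5  28.9] [ 0.6111 -0.0317  0.016 ]
[264  92  46  41 182] [290.2 103.7] [ 0.6088 -0.0931  0.016 ]
[272 118  11  11  90] [277.1 123.1] [ 0.5936 -0.1071  0.016 ]
[246 150  36  17  86] [262.9 160.4] [ 0.5731 -0.1375  0.016 ]
[267 174  20  19 290] [276.9 183. ] [ 0.5815 -0.1616  0.016 ]
(array([ 0.5938, -0.1075,  0.0317]), 1056, np.float64(0.001))
(array([ 0.4505, -0.1057,  0.0188]), 631, np.float64(0.0009))
(array([ 0.5938, -0.1049,  0.0318]), 85, np.float64(0.0009))
```

View pics/wrist5.png

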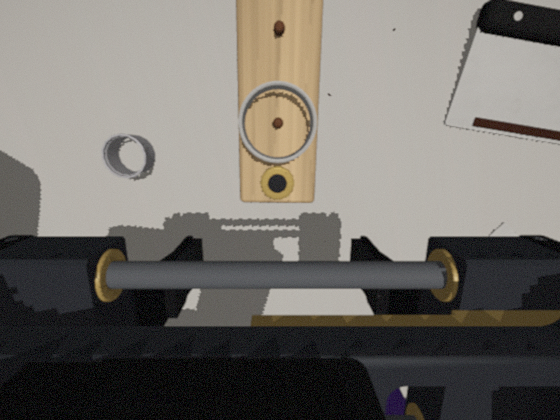

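The 67 ring sits centred on its pin: the pin at (277,123) is inside the ring centre at (277,122). Next is the 53.

Request:
move_arm([
  [[6.65, -5.2, 0, 0, 0, 0], [6.65, -5.2, 0, 0, 0, 0], [6.65, -5.2, 0, 0, 0, 0], [6.65, -5.2, 0, 0, 0, 0], [6.65, -5.2, 0, 0, 0, 0], [6.65, -5.2, 0, 0, 0, 0], [6.65, -5.2, 1, 0, 0, 0], [6.65, -5.2, 1.4, 0, 0, 0], [6.65, -5.2, 1.4, 0, 0, 0], [6.65, -5.2, 1.4, 0, 0, 0], [6.65, -5.2, 1.4, 0, 0, 0]],
])

```text
time: 8.93
position: [0.4306, 0.1212, 0.2647]
tool_rot: [0.779, 0.627, 0.001, 0.001]
ft_force: [0.5, -0.0, 0.1]
grip_width: 0.0867
grip_force: 0.0
```

```bash
cat > m.py <<'E'
from rig import *
from h import *
import sys
o=get_obs();p=o['position'];q=o['tool_rot'];th=2*np.arctan2(q[1],q[0])
t=np.array(eval(sys.argv[1]));d=t-p
print(p,th,o['grip_width'],'units',(np.array([d[0]*np.cos(th)+d[1]*np.sin(th),d[0]*np.sin(th)-d[1]*np.cos(th),-d[2]])/.04).round(3))
E
python3 m.py "[.4302,.1222,.184]"; python3 - <<'E'
from rig import *
from h import *
c=camera('wrist');print(ring(c,(.43,.122),.053,0,.026))
E
```

```text
[0.43055709 0.12121214 0.26467765] 1.3547567872590847 0.08665855000202298 units [ 0.022 -0.014  2.017]
(array([0.4302, 0.1207, 0.0247]), 954, np.float64(0.0009))
```

Request:
move_arm([
  [[0.03, 0, 1, 0, 0, 0], [0.03, 0, 1.6, 0, 0, 0], [0.03, 0, 2, 0, 0, 0], [0.03, 0, 2, 0, 0, 0], [0.03, 0, 2, 0, 0, 0]],
])

```text
time: 9.6
position: [0.4308, 0.1223, 0.1843]
tool_rot: [0.779, 0.627, 0.0, 0.0]
ft_force: [-0.1, -0.1, -0.7]
grip_width: 0.0877
grip_force: 0.0
```

Request:
move_arm([
  [[0, 0, 0, 0, 0, 0], [0, 0, 0, 0, 0, 0], [0, 0, 0, 0, 0, 0], [0, 0, 0, 0, 0, 0], [0, 0, 0, 0, 0, 0], [0, 0, 0, 0, 0, 0], [0, 0, -1, 0, 0, 0], [0, 0, -2, 0, 0, 0], [0, 0, -2, 0, 0, 0]],
], claw=1, squeeze=10)

```text
time: 10.72
position: [0.4311, 0.1225, 0.2661]
tool_rot: [0.779, 0.627, 0.002, 0.002]
ft_force: [0.7, -0.3, -0.6]
grip_width: 0.0518
grip_force: 10.0
```

Request:
move_arm([
  [[-2.74, 5.22, 0, 0, 0, 0], [-2.74, 5.22, 0, 0, 0, 0], [-2.74, 5.22, 0, 0, 0, 0], [-2.74, 5.22, 0, 0, 0, 0], [-2.74, 5.22, 0, 0, 0, 0], [-2.74, 5.22, 0.8, 0, 0, 0], [-2.74, 5.22, 0.8, 0, 0, 0], [-2.74, 5.22, 0.8, 0, 0, 0], [-2.74, 5.22, 0.8, 0, 0, 0]],
])

```text
time: 11.85
position: [0.611, -0.0291, 0.2329]
tool_rot: [0.779, 0.627, 0.0, 0.001]
ft_force: [-0.5, -0.4, -0.9]
grip_width: 0.0516
grip_force: 10.0
```

```bash
python3 m.py "[.6111,-.0298,.1945]"; python3 - <<'E'
from rig import *
from h import *
c=camera('wrist');p=get_obs()['position'];print(ring(c,p[:2],.053,p[2]-.184,.026));pins(c)
cv2.imwrite('pics/wrist6.png',c['pixels'])
E
```

```text
[ 0.6110461  -0.02906141  0.23286144] 1.3553539168828703 0.05155946314509606 units [-0.018  0.005  0.959]
(array([ 0.6117, -0.0302,  0.0255]), 2295, np.float64(0.0034))
[270 112  16  18 204] [277.3 120.2] [0.6287 0.0448 0.016 ]
```

View pics/wrist6.png

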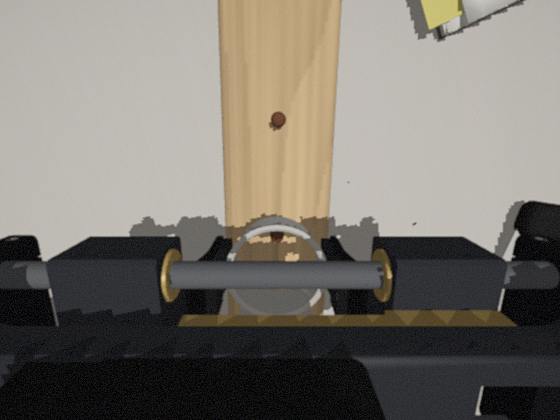

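The 53 is held and its pin shows through it at (277,236). I'll lower it and release.

Request:
move_arm([
  [[-0.015, 0, 0.5, 0, 0, 0], [-0.015, 0, 0.8, 0, 0, 0], [-0.015, 0, 0.97, 0, 0, 0], [-0.015, 0, 0.97, 0, 0, 0], [-0.015, 0, 0.97, 0, 0, 0]],
])

```text
time: 12.52
position: [0.611, -0.03, 0.1934]
tool_rot: [0.779, 0.627, 0.0, 0.0]
ft_force: [0.1, 0.3, -1.2]
grip_width: 0.0518
grip_force: 10.0
```

Request:
move_arm([
  [[0, 0, 0, 0, 0, 0], [0, 0, 0, 0, 0, 0], [0, 0, 0, 0, 0, 0], [0, 0, 0, 0, 0, 0], [0, 0, -1, 0, 0, 0], [0, 0, -2, 0, 0, 0], [-1, 0, -3.1, 0, 0, 0], [-2, 0, -3.1, 0, 0, 0], [-2, 0, -3.1, 0, 0, 0], [-2, 0, -3.1, 0, 0, 0], [-2, 0, -3.1, 0, 0, 0]],
], claw=-1)

```text
time: 13.9
position: [0.5936, -0.1071, 0.3165]
tool_rot: [0.779, 0.627, -0.0, -0.001]
ft_force: [-0.1, 0.4, 0.3]
grip_width: 0.0872
grip_force: 0.0
```

```bash
python3 m.py "[.4498,-.1035,.264]"; python3 - <<'E'
from rig import *
from h import *
c=camera('wrist');pins(c);print(ring(c,(.611,-.03),.053,.01,.026));
cv2.imwrite('pics/wrist7.png',c['pixels'])
c=camera('top');print(ring(c,(.611,-.03),.053,.01,.026))
print(ring(c,(.594,-.105),.067,.01,.028))
E
```

```text
[ 0.59359297 -0.10706618  0.31653591] 1.35596869881348 0.08720080905278026 units [-0.679 -3.531  1.313]
[273  18  12  18 162] [278.5  26.4] [0.6286 0.0443 0.016 ]
[254 100  42  13 133] [276.  104.9] [ 0.6132 -0.0167  0.016 ]
[273 116  10  13  98] [277.3 122. ] [ 0.6112 -0.0313  0.016 ]
[248 137  36  23 112] [263.8 151.5] [ 0.5933 -0.0544  0.016 ]
[271 199  11   6  48] [276.3 202. ] [ 0.5944 -0.1043  0.016 ]
(array([ 0.6113, -0.0324,  0.0248]), 793, np.float64(0.001))
(array([ 0.6113, -0.0299,  0.0249]), 69, np.float64(0.0009))
(None, 0)
```

Request:
move_arm([
  [[-0.68, -3.53, 0, 0, 0, 0], [-0.68, -3.53, 0, 0, 0, 0], [-0.68, -3.53, 0.3, 0, 0, 0], [-0.68, -3.53, 1.3, 0, 0, 0], [-0.68, -3.53, 1.3, 0, 0, 0], [-0.68, -3.53, 1.3, 0, 0, 0], [-0.68, -3.53, 1.3, 0, 0, 0]],
])

```text
time: 14.88
position: [0.4507, -0.1045, 0.2662]
tool_rot: [0.779, 0.627, 0.001, 0.001]
ft_force: [0.2, -0.1, -0.6]
grip_width: 0.0866
grip_force: 0.0
```

```bash
python3 m.py "[.4499,-.1034,.184]"; python3 - <<'E'
from rig import *
from h import *
c=camera('wrist');print(ring(c,(.45,-.1034),.041,0,.026))
c=camera('top');print(ring(c,(.3959,.304),.03,0,.026))
E
```

```text
[ 0.4506525  -0.10451195  0.26618466] 1.355406755992578 0.0866158563801081 units [ 0.023 -0.024  2.055]
(array([ 0.4498, -0.1049,  0.0186]), 696, np.float64(0.0009))
(array([0.3959, 0.3038, 0.0134]), 41, np.float64(0.001))
```

Request:
move_arm([
  [[0.02, -0.02, 1, 0, 0, 0], [0.02, -0.02, 1.6, 0, 0, 0], [0.02, -0.02, 2.05, 0, 0, 0], [0.02, -0.02, 2.05, 0, 0, 0], [0.02, -0.02, 2.05, 0, 0, 0]],
])

```text
time: 15.6
position: [0.4497, -0.1036, 0.1836]
tool_rot: [0.779, 0.627, 0.0, 0.001]
ft_force: [0.3, -0.2, -0.7]
grip_width: 0.0868
grip_force: 0.0
```

Request:
move_arm([
  [[0, 0, 0, 0, 0, 0], [0, 0, 0, 0, 0, 0], [0, 0, 0, 0, 0, 0], [0, 0, 0, 0, 0, 0], [0, 0, 0, 0, 0, 0], [0, 0, 0, 0, 0, 0], [0, 0, 0, 0, 0, 0], [0, 0, -1, 0, 0, 0], [0, 0, -2, 0, 0, 0], [0, 0, -2, 0, 0, 0]],
], claw=1, squeeze=10)

```text
time: 16.85
position: [0.45, -0.1038, 0.2654]
tool_rot: [0.779, 0.627, 0.001, 0.003]
ft_force: [-0.2, -0.1, -0.3]
grip_width: 0.0385
grip_force: 9.9
```

Request:
move_arm([
  [[4.6, 3.56, 0, 0, 0, 0], [4.6, 3.56, 0, 0, 0, 0], [4.6, 3.56, 0, 0, 0, 0], [4.6, 3.56, 0, 0, 0, 0], [4.6, 3.56, 0, 0, 0, 0], [4.6, 3.56, 0.8, 0, 0, 0], [4.6, 3.56, 0.8, 0, 0, 0], [4.6, 3.56, 0.8, 0, 0, 0], [4.6, 3.56, 0.8, 0, 0, 0]],
])

```text
time: 17.98
position: [0.628, 0.0452, 0.2321]
tool_rot: [0.779, 0.626, 0.0, 0.001]
ft_force: [-0.3, 0.3, 0.3]
grip_width: 0.0379
grip_force: 9.9
```

```bash
python3 m.py "[.6284,.0458,.194]"; python3 - <<'E'
from rig import *
from h import *
c=camera('wrist');p=get_obs()['position'];print(ring(c,p[:2],.041,p[2]-.184,.026));pins(c)
cv2.imwrite('pics/wrist8.png',c['pixels'])
E
```

```text
[0.62798208 0.04519039 0.23209762] 1.3541073927109555 0.037886724982154577 units [0.017 0.007 0.952]
(array([0.6288, 0.0446, 0.0198]), 1841, np.float64(0.0034))
[270 109  16  18 209] [277.4 117.2] [0.6463 0.1208 0.016 ]
```

View pics/wrist8.png

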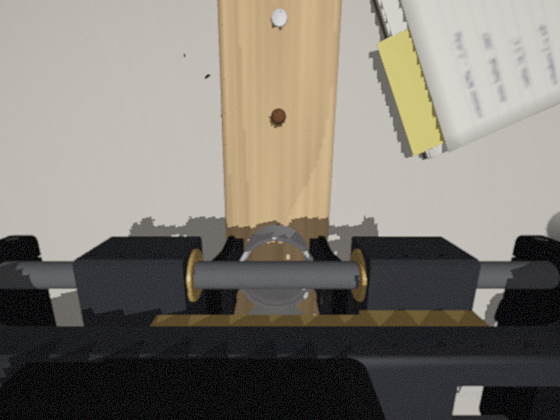

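The 41 is held over its pin, and the last pin is at (278,116) with the screw at (279,17). Lowering and releasing.

Request:
move_arm([
  [[0.017, 0, 0.5, 0, 0, 0], [0.017, 0, 0.8, 0, 0, 0], [0.017, 0, 0.95, 0, 0, 0], [0.017, 0, 0.95, 0, 0, 0], [0.017, 0, 0.95, 0, 0, 0]],
])

```text
time: 18.65
position: [0.628, 0.0464, 0.1927]
tool_rot: [0.779, 0.627, -0.0, -0.0]
ft_force: [0.7, -0.9, -0.4]
grip_width: 0.0382
grip_force: 9.8
```

Request:
move_arm([
  [[0, 0, 0, 0, 0, 0], [0, 0, 0, 0, 0, 0], [0, 0, 0, 0, 0, 0], [0, 0, 0, 0, 0, 0], [0, 0, -1, 0, 0, 0], [0, 0, -2, 0, 0, 0], [-1, 0, -3.1, 0, 0, 0], [-2, 0, -3.1, 0, 0, 0], [-2, 0, -3.1, 0, 0, 0], [-2, 0, -3.1, 0, 0, 0], [-2, 0, -3.1, 0, 0, 0]],
], claw=-1)

```text
time: 20.02
position: [0.6108, -0.0308, 0.3166]
tool_rot: [0.779, 0.627, -0.0, -0.001]
ft_force: [-0.2, -0.3, -0.3]
grip_width: 0.0867
grip_force: 0.0
```

```bash
python3 m.py "[.3959,.3042,.264]"; python3 - <<'E'
from rig import *
from h import *
c=camera('wrist');pins(c);print(ring(c,(.628,.045),.041,.01,.026));
cv2.imwrite('pics/wrist9.png',c['pixels'])
c=camera('top');print(ring(c,(.628,.045),.041,.01,.026))
E
```

```text
[ 0.61080065 -0.03075183  0.3165651 ] 1.3559041109209824 0.08672562060300777 units [ 7.036 -7.035  1.314]
[273  18  12  18 168] [278.8  26.7] [0.646  0.1203 0.016 ]
[271 104  23  17 101] [283.2 110.2] [0.6359 0.0539 0.016 ]
[272 117  12  11  94] [277.5 122.1] [0.6287 0.0448 0.016 ]
[255 135  31  16 114] [267.4 145.6] [0.615  0.0263 0.016 ]
[272 199  10   6  44] [276.8 202. ] [ 0.6122 -0.0282  0.016 ]
(array([0.6282, 0.0443, 0.0185]), 591, np.float64(0.0009))
(array([0.6279, 0.0462, 0.0189]), 23, np.float64(0.0009))
```

Request:
move_arm([
  [[7.04, -7.03, 0, 0, 0, 0], [7.04, -7.03, 0, 0, 0, 0], [7.04, -7.03, 0, 0, 0, 0], [7.04, -7.03, 0, 0, 0, 0], [7.04, -7.03, 0, 0, 0, 0], [7.04, -7.03, 0, 0, 0, 0], [7.04, -7.03, 0.3, 0, 0, 0], [7.04, -7.03, 1.3, 0, 0, 0], [7.04, -7.03, 1.3, 0, 0, 0], [7.04, -7.03, 1.3, 0, 0, 0], [7.04, -7.03, 1.3, 0, 0, 0]],
])

```text
time: 21.5
position: [0.3972, 0.3035, 0.2663]
tool_rot: [0.779, 0.627, 0.001, 0.0]
ft_force: [0.6, -0.1, 0.5]
grip_width: 0.0872
grip_force: 0.0
```

```bash
python3 m.py "[.3959,.3042,.184]"; python3 - <<'E'
from rig import *
from h import *
c=camera('wrist');print(ring(c,(.396,.304),.03,0,.026))
E
```

```text
[0.39720197 0.30354122 0.26631404] 1.354159153848573 0.08722183350630193 units [ 0.009 -0.035  2.058]
(array([0.3956, 0.303 , 0.0132]), 478, np.float64(0.0009))
```

Request:
move_arm([
  [[0.02, -0.03, 1, 0, 0, 0], [0.02, -0.03, 1.6, 0, 0, 0], [0.02, -0.03, 2.05, 0, 0, 0], [0.02, -0.03, 2.05, 0, 0, 0], [0.02, -0.03, 2.05, 0, 0, 0]],
])

```text
time: 22.18
position: [0.396, 0.3045, 0.1838]
tool_rot: [0.779, 0.627, 0.001, 0.0]
ft_force: [-0.2, -0.1, -0.4]
grip_width: 0.0869
grip_force: 0.0
```

Request:
move_arm([
  [[0, 0, 0, 0, 0, 0], [0, 0, 0, 0, 0, 0], [0, 0, 0, 0, 0, 0], [0, 0, 0, 0, 0, 0], [0, 0, 0, 0, 0, 0], [0, 0, 0, 0, 0, 0], [0, 0, 0, 0, 0, 0], [0, 0, 0, 0, 0, 0], [0, 0, -1, 0, 0, 0], [0, 0, -2, 0, 0, 0], [0, 0, -2, 0, 0, 0]],
], claw=1, squeeze=10)

```text
time: 23.55
position: [0.3963, 0.305, 0.2656]
tool_rot: [0.779, 0.627, 0.003, 0.001]
ft_force: [0.7, -0.4, -0.8]
grip_width: 0.0284
grip_force: 9.9
```

Request:
move_arm([
  [[-3.13, 7.09, 0, 0, 0, 0], [-3.13, 7.09, 0, 0, 0, 0], [-3.13, 7.09, 0, 0, 0, 0], [-3.13, 7.09, 0, 0, 0, 0], [-3.13, 7.09, 0, 0, 0, 0], [-3.13, 7.09, 0, 0, 0, 0], [-3.13, 7.09, 0.8, 0, 0, 0], [-3.13, 7.09, 0.8, 0, 0, 0], [-3.13, 7.09, 0.8, 0, 0, 0], [-3.13, 7.09, 0.8, 0, 0, 0]],
])

```text
time: 24.8
position: [0.6458, 0.1221, 0.2322]
tool_rot: [0.779, 0.627, 0.001, 0.0]
ft_force: [-0.8, -0.3, -0.6]
grip_width: 0.0282
grip_force: 9.9
```

```bash
python3 m.py "[.646,.1215,.194]"; python3 - <<'E'
from rig import *
from h import *
c=camera('wrist');p=get_obs()['position'];print(ring(c,p[:2],.03,p[2]-.184,.026));pins(c,260)
cv2.imwrite('pics/wrist10.png',c['pixels'])
E
```

```text
[0.64576932 0.12206908 0.23217037] 1.3555788357019711 0.02815700862860886 units [-0.013  0.009  0.954]
(array([0.6469, 0.1223, 0.0158]), 1208, np.float64(0.0041))
[335 237   5  23 102] [337.2 248.6] [0.6866 0.1014 0.016 ]
[259 252  34   8 181] [276.  256.4] [0.6428 0.1048 0.016 ]
```

View pics/wrist10.png

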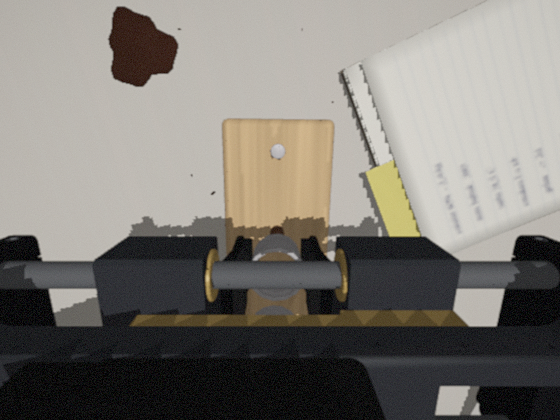

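The 30 is held, with its pin just behind it at (277,231) and the notebook edge clear to the right. I'll lower it, and open the claw only part way.

Request:
move_arm([
  [[-0.015, 0.01, 0.5, 0, 0, 0], [-0.015, 0.01, 0.8, 0, 0, 0], [-0.015, 0.01, 0.95, 0, 0, 0], [-0.015, 0.01, 0.95, 0, 0, 0], [-0.015, 0.01, 0.95, 0, 0, 0]],
])

```text
time: 25.48
position: [0.6459, 0.1208, 0.1928]
tool_rot: [0.779, 0.627, -0.0, -0.0]
ft_force: [0.4, 0.3, 0.4]
grip_width: 0.0279
grip_force: 10.0
```

Request:
move_arm([
  [[0, 0, 0, 0, 0, 0], [0, 0, 0, 0, 0, 0], [0, 0, 0, 0, 0, 0], [0, 0, 0, 0, 0, 0], [0, 0, -1, 0, 0, 0], [0, 0, -2, 0, 0, 0], [-1, 0, -3.1, 0, 0, 0], [-2, 0, -3.1, 0, 0, 0], [-2, 0, -3.1, 0, 0, 0], [-2, 0, -3.1, 0, 0, 0], [-2, 0, -3.1, 0, 0, 0]],
], claw=-0.2)

```text
time: 26.85
position: [0.6288, 0.0437, 0.3166]
tool_rot: [0.779, 0.627, -0.0, -0.0]
ft_force: [-0.0, 0.5, -0.1]
grip_width: 0.0523
grip_force: 0.0
```

```bash
python3 - <<'E'
from rig import *
from h import *
print(get_obs()['position'])
c=camera('wrist');pins(c);print(ring(c,(.646,.1205),.03,.01,.026));
cv2.imwrite('pics/wrist11.png',c['pixels'])
E
```

```text
[0.62880779 0.04372143 0.31659018]
[329   0  11  32  55] [334.1  14.5] [0.7114 0.1937 0.016 ]
[265 112  23  15 168] [276.7 118.6] [0.6467 0.1224 0.016 ]
[259 130  27  15  99] [269.3 139.7] [0.636  0.1056 0.016 ]
[271 198  10   7  59] [275.8 201.4] [0.6295 0.0471 0.016 ]
(array([0.6461, 0.1186, 0.0131]), 402, np.float64(0.0009))
```

Request:
move_arm([
  [[-4, -5, -1, 0, 0, 0], [-4, -5, -1, 0, 0, 0], [-4, -5, -1, 0, 0, 0], [-4, -5, -1, 0, 0, 0], [-6, -5, -1, 0, 0, 0], [-6, -5, -1, 0, 0, 0], [-6, -5, -1, 0, 0, 0], [-6, -5, -1, 0, 0, 0]],
])

```text
time: 27.9
position: [0.3822, -0.148, 0.357]
tool_rot: [0.779, 0.627, 0.0, -0.0]
ft_force: [-0.6, -0.0, 0.3]
grip_width: 0.0522
grip_force: 0.0
```

```bash
python3 - <<'E'
from rig import *
from h import *
c=camera('top');cv2.imwrite('pics/top12.png',cv2.resize(c['pixels'][140:280,130:430],None,fx=2.6,fy=2.6,interpolation=cv2.INTER_CUBIC))
for xy,D,h in(((.593,-.105),.067,.028),((.611,-.03),.053,.026),((.628,.046),.041,.026),((.646,.1214),.03,.026)):print(ring(c,xy,D,.01,h))
E
```

```text
(array([ 0.5939, -0.1048,  0.0318]), 83, np.float64(0.0009))
(array([ 0.6113, -0.03  ,  0.0248]), 69, np.float64(0.001))
(array([0.6279, 0.0465, 0.0187]), 53, np.float64(0.0009))
(array([0.646 , 0.1205, 0.0135]), 41, np.float64(0.0011))
```

View pics/top12.png

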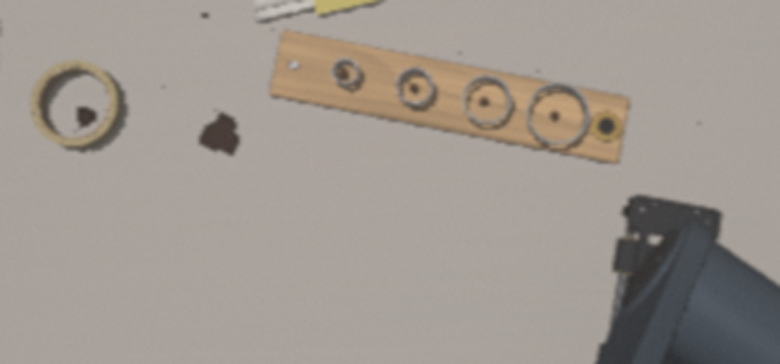

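View pics/wrist11.png

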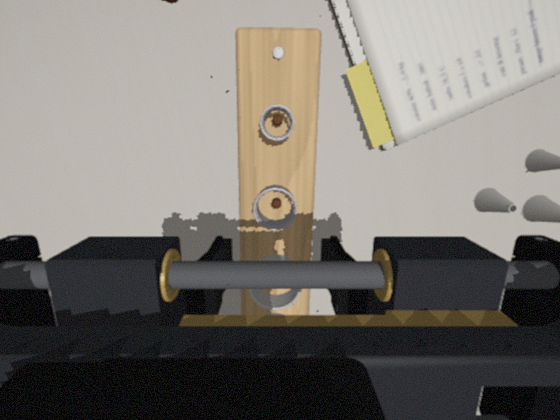

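All four rings stand over their pins within about 1 mm, largest next to the eyelet, and the tape hasn't moved. Handing in.

```bash
python3 -c "
from rig import *
print(hand_in())"
```

```text
the job is handed in; nothing more can be done
None
```

The job is handed in: all four cutters stand upright on their pins, within about 1 mm of centre, largest at the eyelet end and smallest at the screw end; the tape roll was left alone, and the arm finished clear at about 28 s.

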